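# Hang a varnished pail over the curing lamp and hold the dead-man paddle

### The arm

A 6-joint arm with a two-finger parallel gripper is mounted at the origin on the work surface. World frame = base frame: x ahead of the robot, y to its left, z up, the work surface at z = 0. Lengths are in mm, angles in rad, forces in N, time in s.
With the tool pointing down it reaches from about 325 to 925 mm from the base axis. Payload 3.1 kg.
Tool frame: the origin (TCP) lies between the finger pads; the fingertips stand 22 mm ahead of it and the grasp point (between the pads) lies 3 mm ahead of it (nose_length is the z of the fingertips in the tool frame, in mm); z points along the fingers, y is the line along which they close (so a half turn about z gives the same grasp; the last joint's range is limited). The gripper opens to 85 mm and grips with 20 to 120 N. Pads are 22 mm wide; open, the fingers measure 114 mm over their backs; the gripper's body (76 mm by 85 mm) begins 54 mm behind the grasp point. The pads swing forward as they close: fully open they stand 13 mm farther back than shut.
Start: joints at [-1.348, 0.217, 1.613, -0, 1.311, -0.112], TCP at [205.384, -590.302, 253.3] pointing down, gripper open.
Joint ranges: [-2.75, 2.75], [-0.78, 2.1], [0.31, 2.55], [-1.13, 4.27], [0.13, 2.63], [-2.58, 2.58]. Speed limits (rad/s): [2.79, 2.79, 3.14, 3.14, 3.14, 3.14].

### API

Orientations are given as [roll, pitch, yaw] about the fixed x, y, z axes, in that order (R = Rz(yaw) Ry(pitch) Rx(roll)).
In Python, from bench import reach, move_linear, move_j, set_gripper, dwell, solve_ik, camera, camera_info, MotionError, finish_job, recognise, mark_of, current_clock, current_joint_positions, current_qd, current_effort, current_tool_pos, current_ee_rot, current_force, current_ft_torque, current_finger_gap, current_gripper_force, nose_length gives the robot as it stands. Calls block until the motion is done:
- reach(position, orientation): joint-space move of the TCP to a pose.
- move_linear(position, feed=150, frame=None, guard=None): straight line of the TCP; frame=None keeps the orientation; feed is the mean speed in mm/s. With guard (N) it stops when the force on the tool has changed by that much, and returns True; else False.
- move_j(angles): joint-space move.
- set_gripper(opening, strength=None): finger opening in mm; strength is the grip in N (None keeps the last); returns when the fingers have stopped.
- dwell(seconds).
- solve_ik(position, orientation): joint angles nearest the present ones, or None.
- camera(name): name is "scene" or "top" or "wrist"; returns (picture, depth): 420x560x3 uint8, blue, green, red; 420x560 float32, mm along the optical axis (not along the pixel's ray), 0 where there is no reading.
- camera_info(name): a dict with "fov_y" (degrees; the focal length in pixels is half the picture's height over the tangent of half this angle, whatever the lens; pixels are square), "cx", "cy" (the principal point, pixels), "extrinsics" (4x4, takes a point from world to camera coordinates); the wrist camera has in their place "T_tool_cam" (4x4, takes a point from camera to tool coordinates, whose origin is the TCP and whose axes are the flange's). Camera axes: x right, y down, z forward; pixel columns grow to the right and rows downward; lengths in mm; the calibration is good to about 2 mm. The wrist camera is an equidistant fisheye: a pixel r from the principal point sees the ray r / f radians off the axis. A picture is of the moment at which its call begins: read the wrist's pose just before it. camera_info takes no time and is no camera call.
A pose or a line that the arm cannot do raises MotionError and nothing moves.
- finish_job(): hands the job in; it is judged then, once.
Trained networks look in the newest picture that a camera, given by its name, has taken for a name from the list of things; names that differ only in an ending like _2 or _b are one class to them, and where a whole thing is asked for, a point or a joint stands for the part that bears it (a point fixed in the world has none). Each returns a list of dicts, best first, with "confidence" (0 to 1); they miss things now and then, are a little off and sometimes report something else, mostly with a low value. They report only what shows in the picture. A call takes as long as a camera call.
- recognise(camera, label): "bbox" ([left, top, width, height] in pixels, round what is visible of it).
- mark_of(camera, label): "point" ([row, column] in pixels: a listed point, or the origin of a listed thing).
Readings, each from a call of its own:
- current_clock(): time.
- current_joint_positions(): joint angles.
- current_qd(): joint speeds.
- current_effort(): joint torques, N m.
- current_tool_pos(): TCP position.
- current_ee_rot(): TCP orientation.
- current_force(): force on the tool from outside, world axes, zero at the start.
- current_ft_torque(): the same for the moment, N m.
- current_finger_gap(): finger opening in mm.
- current_gripper_force(): force on a finger pad.
Only numpy, scipy, OpenCV 4.12 (cv2) and the standard library are available. Lean on these libraries where they do the work, as an engineer would, in place of code of your own. Each camera call takes 0.05 s, during which the arm holds its last target. There are 200 camera calls.

### The job

Hang the freshly varnished pail by its strap handle on the hook above the curing lamp and let go of it, so that it hangs there freely. Then press the lamp's sprung dead-man paddle down to the middle of its travel, where the paddle lies level (let up or pressed right down, the lamp is off), and finish while still holding it level, the pail hanging quietly. Leave the brush jar, varnish jar, plant and handbell where they stand.

Things in the scene. Friction and masses are not known exactly. Their poses are not given: they have to be found in the camera images.
- pail: Open galvanised pail, 0.12 to 0.22 kg, 96 mm across the rim, 74 at the foot, 70 high. Stiff upright handle (does not fold): a straight flat strap 8 mm thick, 12 high, 88 long along the pail's y, 124 to 136 mm above the foot, on uprights at y = +-50 mm; opening below it 54 mm high. The hook needs the strap's middle: grip about 26 mm to one side. Origin: centre of the foot, z up.
- pail_bar (a point): Centre of the handle's top strap (mid-height, 130 mm above the pail's foot); axes as the pail's.
- lamp: Fixed lamp: grey box 170 x 160 x 36 mm shining up; 14 mm steel post, 62 mm from its centre towards this body's +x. From the post's top (215 mm up) a round hook arm, 8 mm thick, runs level along -x over the box's centre; 35 mm past it the tip turns up, its top 16 mm above the arm's upper side and 47 mm from the centre. Origin: centre of the box's underside, z up.
- hook_seat (a point): Point on the upper side of the hook arm, right above the box's centre, 215 mm above the table; axes as the lamp's. A strap hung here has its centre 6 mm above this point.
- paddle_base: Fixed base of the dead-man paddle: dark steel plate 170 x 80 x 14 mm with two grey cheeks (86 mm high) at its +x end that carry the hinge pin, 60 mm from the centre along +x and 70 mm above the table, parallel to y. Origin: centre of the plate's underside on the table, z up.
- paddle (a joint): Paddle angle, rad: 0 let up (free end, towards the base's -x, 0.42 rad above level), 0.42 level (mid travel), 0.84 pressed right down on its stop. A spring returns it: pressing the pad takes about 3 N to start, 8 N at level, 12 N at the bottom. Steel plate 135 x 50 x 8 mm from the hinge pin, black rubber pad on top of its free end.
- paddle_pad (a point): Centre of the top of the rubber pad (50 x 46 mm), the place to press: 110 mm from the hinge pin along the paddle, 9 mm above its middle plane; 79 mm above the table when level. x axis along the paddle to the hinge, z out of the pad.
- brush_jar: Glass jar, 68 mm across, 85 mm high, with brushes up to 170 mm high. Leave it alone. Origin: centre of its foot.
- varnish_jar: Capped jar, 66 mm across, 75 mm high. Leave it alone. Origin: centre of its foot.
- plant: Aloe in a terracotta pot, 110 mm across, pot 92 mm high, leaves up to about 200 mm. Leave it alone. Origin: centre of its foot.
- bell: Dark wooden handbell standing on its mouth, 68 mm across, 133 mm high. Leave it alone. Origin: centre of its foot.

How it is judged (in metres and radians):
On the way, in this order (a step that is already met when the one before it is completed fails the run):
1. the pail hangs freely by its handle on the hook, let go (x of pail_bar in the frame of hook_seat between -0.04 and 0.055 m and z of pail_bar in the frame of hook_seat between -0.012 and 0.02 m and horizontal distance between pail_bar and hook_seat below 0.065 m and angle between pail's own z axis and vertical below 0.5 rad and contact force between pail and lamp above 0.5 N and contact force between pail and the fingers below 0.05 N and contact force between pail and the arm below 0.05 N), for 0.3 s.
2. the robot holds the paddle level while the pail hangs (all of step 1 and value of joint paddle between 0.32 and 0.52 rad and contact force between any of the fingers, the arm and paddle_base above 2 N), for 0.5 s.
At the end, for the whole second after the job is handed in: The pail hangs by its strap on the hook arm (strap centre 12 mm below to 20 mm above the arm's top, tilt under 0.5 rad, under 0.12 m/s, untouched by the robot) while the robot presses the paddle with over 2 N, steady within 0.1 rad of level (joint 0.32 to 0.52) (all of step 2 and linear speed of pail below 0.12 m/s and velocity of joint paddle between -0.15 and 0.15 rad/s); the arm keeps its last pose, push and grip.
It fails at once if the jar of brushes is pushed over 30 mm or tipped (distance of brush_jar from where it was at the start of the episode above 0.03 m or angle between brush_jar's own z axis and vertical above 0.3 rad).
It fails at once if the capped varnish jar is pushed over 30 mm or tipped (distance of varnish_jar from where it was at the start of the episode above 0.03 m or angle between varnish_jar's own z axis and vertical above 0.3 rad).
It fails at once if the potted plant is pushed over 30 mm or tipped (distance of plant from where it was at the start of the episode above 0.03 m or angle between plant's own z axis and vertical above 0.3 rad).
It fails at once if the wooden handbell is pushed over 30 mm or tipped (distance of bell from where it was at the start of the episode above 0.03 m or angle between bell's own z axis and vertical above 0.3 rad).
It also fails if it takes over 54 s, if anything falls off the work surface, if the arm or the gripper's body presses on something with over 40 N, if the wrist force passes 120 N, or if a joint passes its speed limit or range.

## Working session

There is one attempt and no reset: what is moved stays moved. The work goes in short steps, each a Python script; the robot and the scene stay as the last script left them, time stands still between calls to the robot, and variables do not carry over. Pictures are saved under pics/ and viewed, at most 10 in all, crops included, and the job is handed in when it is done.

```bash
mkdir -p pics && cat > h.py <<'E'
import numpy as np, cv2
from bench import *
def K(n):
    i=camera_info(n); f=210/np.tan(np.radians(i["fov_y"])/2); return f,i["cx"],i["cy"],np.array(i.get("extrinsics",i.get("T_tool_cam")))
def cloud(n):
    p,d=camera(n); f,cx,cy,T=K(n)
    v,u=np.mgrid[:420,:560]; P=np.stack([(u-cx)/f*d,(v-cy)/f*d,d],-1)
    Ti=np.linalg.inv(T); W=P@Ti[:3,:3].T+Ti[:3,3]; W[d<=0]=np.nan
    return p,d,W
def ray(n,rc):
    f,cx,cy,T=K(n); Ti=np.linalg.inv(T); r=np.array([(rc[1]-cx)/f,(rc[0]-cy)/f,1.]); r=Ti[:3,:3]@r
    return Ti[:3,3], r/np.linalg.norm(r)
def tri(a,b):
    A=np.zeros((3,3));y=np.zeros(3)
    for o,r in(a,b):
        M=np.eye(3)-np.outer(r,r);A+=M;y+=M@o
    return np.linalg.solve(A,y)
E
python3 - <<'E'
from h import *
D={}
for n in("scene","top"):
    p,d,W=cloud(n); cv2.imwrite(f"pics/{n}.png",p); np.save(n+".npy",W); print(n,K(n)[:3], np.linalg.inv(K(n)[3])[:3,3].round())
    for l in["pail","pail_bar","lamp","hook_seat","paddle_base","paddle_pad","brush_jar","varnish_jar","plant","bell"]:
        m=mark_of(n,l)[:2]; D[n,l]=m
        print(l,[(round(x["confidence"],2),np.round(x["point"]).tolist()) for x in m])
for l in["pail","pail_bar","lamp","hook_seat","paddle_base","paddle_pad","brush_jar","varnish_jar","plant","bell"]:
    if D["scene",l] and D["top",l]: print(l,tri(ray("scene",D["scene",l][0]["point"]),ray("top",D["top",l][0]["point"])).round(1))
E
```

```text
scene (np.float64(510.236043055393), 276.92232071806274, 213.18106309884794) [1875. -224. 1178.]
pail [(0.58, [233.0, 286.0])]
pail_bar [(0.91, [202.0, 290.0])]
lamp [(0.87, [248.0, 189.0])]
hook_seat [(0.8, [199.0, 178.0])]
paddle_base [(0.92, [229.0, 361.0])]
paddle_pad [(0.56, [196.0, 363.0])]
brush_jar [(0.69, [275.0, 306.0])]
varnish_jar [(0.61, [281.0, 266.0])]
plant [(0.89, [233.0, 414.0])]
bell [(0.67, [255.0, 130.0]), (0.38, [233.0, 286.0])]
top (np.float64(493.42270975204497), 276.4962252080863, 209.1630944906017) [ 4.02e+02 -1.00e+00  1.95e+03]
pail [(0.37, [238.0, 265.0])]
pail_bar [(0.88, [237.0, 263.0]), (0.22, [237.0, 196.0])]
lamp []
hook_seat [(0.96, [227.0, 359.0]), (0.27, [239.0, 266.0])]
paddle_base [(0.84, [234.0, 198.0])]
paddle_pad [(0.72, [246.0, 194.0])]
brush_jar [(0.88, [179.0, 262.0])]
varnish_jar [(0.72, [185.0, 290.0])]
plant [(0.81, [224.0, 151.0]), (0.39, [238.0, 404.0])]
bell [(0.78, [235.0, 401.0])]
pail [498.3  29.    2.4]
pail_bar [494.8  39.7 132.9]
hook_seat [ 529.3 -316.3  211.7]
paddle_base [514.3 300.3  -1.5]
paddle_pad [464.6 302.8 109. ]
brush_jar [731.6  49.1  15.8]
varnish_jar [712.2 -70.5 -10.6]
plant [551.2 488.4 -12.7]
bell [ 515.2 -514.9  -16.4]
```

```bash
python3 - <<'E'
import cv2
p=cv2.imread("pics/scene.png"); cv2.imwrite("pics/s2.png",cv2.resize(p[130:330,90:460],(800,432),interpolation=cv2.INTER_CUBIC))
p=cv2.imread("pics/top.png"); cv2.imwrite("pics/t2.png",cv2.resize(p[150:290,120:430],(800,361),interpolation=cv2.INTER_CUBIC))
E
```

```text
(no output)
```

View pics/s2.png

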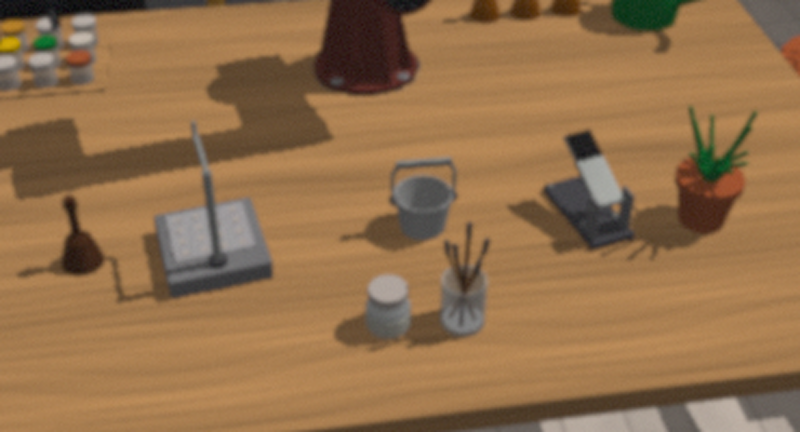

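View pics/t2.png

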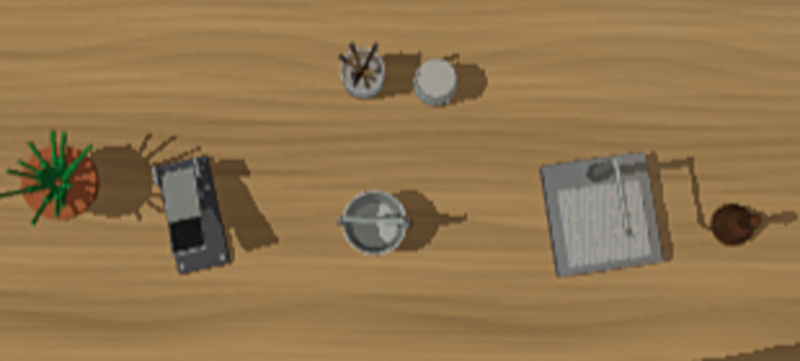

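```bash
cat >> h.py <<'E'
from scipy.spatial.transform import Rotation as Ro
def Ttool():
    T=np.eye(4);T[:3,:3]=Ro.from_euler("xyz",current_ee_rot()).as_matrix();T[:3,3]=current_tool_pos();return T
def wpose(): return Ttool()@K("wrist")[3]
def fray(rc):
    f,cx,cy,_=K("wrist");a=np.stack([np.asarray(rc)[...,1]-cx,np.asarray(rc)[...,0]-cy],-1);r=np.linalg.norm(a,axis=-1,keepdims=True)+1e-9
    t=r/f; return np.concatenate([np.sin(t)*a/r,np.cos(t)],-1)
def wray(rc,T):
    return T[:3,3],T[:3,:3]@fray(rc)
def wcloud():
    T=wpose();p,d=camera("wrist");v,u=np.mgrid[:420,:560];R=fray(np.stack([v,u],-1))
    with np.errstate(all="ignore"): P=R/R[...,2:]*d[...,None]
    W=P@T[:3,:3].T+T[:3,3];W[d<=0]=np.nan;return p,W,T
E
python3 - <<'E'
from h import *
print(current_ee_rot(),K("wrist"),nose_length if not callable(nose_length) else nose_length())
for pos in([490,25,330],[490,25,133],[526,-316,260],[465,303,100]):
  for y in(np.pi/2,-np.pi/2,0,np.pi):
    q=solve_ik(pos,[np.pi,0,y]);print(pos,round(y,2),None if q is None else np.round(q,2))
E
```

```text
[-3.14155366e+00 -1.13160579e-05  3.34764157e-01] (np.float64(325.19226210127806), 281.6197221191787, 201.6586581140463, array([[-3.05836846e-04, -9.48781057e-01, -3.15934191e-01,
         8.26072713e+01],
       [ 9.99999824e-01, -1.29654994e-04, -5.78673012e-04,
         3.82025943e-01],
       [ 5.08071546e-04, -3.15934312e-01,  9.48780930e-01,
        -1.21340742e+02],
       [ 0.00000000e+00,  0.00000000e+00,  0.00000000e+00,
         1.00000000e+00]])) 22.0
[490, 25, 330] 1.57 [-0.09 -0.13  1.83  0.    1.44 -0.09]
[490, 25, 330] -1.57 None
[490, 25, 330] 0 [-0.09 -0.13  1.83 -0.    1.44  1.48]
[490, 25, 330] 3.14 [-0.09 -0.13  1.83  0.    1.44 -1.66]
[490, 25, 133] 1.57 [-0.09  0.07  2.02 -0.    1.05 -0.09]
[490, 25, 133] -1.57 None
[490, 25, 133] 0 [-0.09  0.07  2.02 -0.    1.05  1.48]
[490, 25, 133] 3.14 [-0.09  0.07  2.02  0.    1.05 -1.66]
[526, -316, 260] 1.57 [-0.66  0.19  1.63  0.    1.32 -0.66]
[526, -316, 260] -1.57 [-0.66  0.19  1.63 -0.    1.32  2.49]
[526, -316, 260] 0 [-0.66  0.19  1.63 -0.    1.32  0.92]
[526, -316, 260] 3.14 [-0.66  0.19  1.63  0.    1.32 -2.23]
[465, 303, 100] 1.57 [ 0.45  0.25  1.89 -0.    1.    0.45]
[465, 303, 100] -1.57 None
[465, 303, 100] 0 [ 0.45  0.25  1.89 -0.    1.    2.02]
[465, 303, 100] 3.14 [ 0.45  0.25  1.89  0.    1.   -1.12]
```

```bash
python3 - <<'E'
from h import *
H=np.pi/2
views={"lamp":([520,-300,390],[480,-240,390]),"pail":([500,30,330],[450,60,330]),"pad":([480,290,330],[440,250,330])}
labs={"lamp":["hook_seat","lamp"],"pail":["pail_bar","pail"],"pad":["paddle_pad","paddle_base"]}
for k,vs in views.items():
    rr={l:[] for l in labs[k]}
    for i,v in enumerate(vs):
        reach(v,[np.pi,0,H]); p,W,T=wcloud(); cv2.imwrite(f"pics/w_{k}{i}.png",p); np.save(f"w_{k}{i}.npy",W); np.save(f"T_{k}{i}.npy",T)
        for l in labs[k]:
            m=mark_of("wrist",l)
            if m: rr[l].append(wray(m[0]["point"],T)); print(k,i,l,round(m[0]["confidence"],2),np.round(m[0]["point"]), W[tuple(np.int32(np.round(m[0]["point"])))].round())
    for l,r in rr.items():
        if len(r)==2: print(l,tri(*r).round(1))
print(current_clock())
a=[cv2.imread(f"pics/w_{k}0.png") for k in views]
cv2.imwrite("pics/m.png",cv2.resize(np.vstack([np.hstack(a[:2]),np.hstack([a[2],cv2.imread("pics/w_lamp1.png")])]),(800,600)))
E
```

```text
lamp 0 hook_seat 0.91 [195. 281.] [ 520. -311.  214.]
lamp 0 lamp 0.75 [156. 282.] [ 521. -306.   38.]
lamp 1 hook_seat 0.79 [252. 319.] [ 519. -312.  215.]
lamp 1 lamp 0.61 [196. 309.] [ 523. -307.   39.]
hook_seat [ 519.2 -311.2  214.8]
lamp [ 521.5 -302.9   53.9]
pail 0 pail_bar 0.89 [177. 288.] [511.  -1.   6.]
pail 0 pail 0.82 [154. 283.] [503.  55. 136.]
pail 1 pail_bar 0.96 [207. 337.] [527.  -4.  39.]
pail_bar [507.9  32.7 142.7]
pad 0 paddle_pad 0.68 [166. 282.] [482. 300. 122.]
pad 0 paddle_base 0.7 [140. 306.] [508. 324. 104.]
pad 1 paddle_pad 0.72 [129. 320.] [480. 298. 124.]
pad 1 paddle_base 0.61 [111. 334.] [496. 316. 116.]
paddle_pad [482.3 296.5 111. ]
paddle_base [514.3 310.9   4.1]
6.725
```

View pics/m.png

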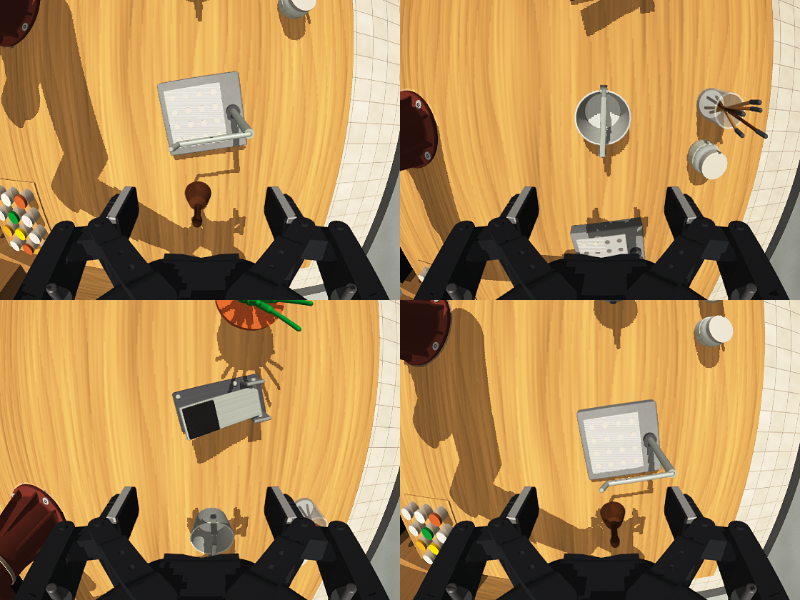

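```bash
python3 - <<'E'
from h import *
def sel(W,c,r,z0,z1):
    P=W.reshape(-1,3);P=P[np.isfinite(P).all(1)];return P[(np.hypot(*(P[:,:2]-c).T)<r)&(P[:,2]>z0)&(P[:,2]<z1)]
def ln(P,n):
    c=np.median(P,0);u=np.linalg.svd(P[:,:2]-P[:,:2].mean(0))[2][0];u*=np.sign(u[np.argmax(abs(u))]);t=(P[:,:2]-P[:,:2].mean(0))@u;w=(P[:,:2]-P[:,:2].mean(0))@[-u[1],u[0]]
    print(n,len(P),"mean",P.mean(0).round(1),"yaw",round(np.arctan2(u[1],u[0]),3),"ends",(P[:,:2].mean(0)+np.outer([t.min(),t.max()],u)).round(1).tolist(),"w",w.min().round(1),w.max().round(1),"zq",np.percentile(P[:,2],[5,50,95]).round(1))
for i in(0,1):
    W=np.load(f"w_lamp{i}.npy"); ln(sel(W,[520,-311],45,200,240),"arm"); ln(sel(W,[520,-311],130,198,240),"armall")
    P=sel(W,[520,-311],140,28,44); print("box",cv2.minAreaRect(P[:,:2].astype(np.float32)),np.median(P[:,2]))
    W=np.load(f"w_pail{i}.npy"); ln(sel(W,[503,33],70,115,145),"strap")
    P=sel(W,[503,33],80,60,76); print("rim",cv2.minEnclosingCircle(P[:,:2].astype(np.float32)),np.median(P[:,2]))
    W=np.load(f"w_pad{i}.npy"); P=sel(W,[485,299],32,90,145);ln(P,"pad");print(np.linalg.svd(P-P.mean(0))[2][2].round(3))
    P=sel(W,[512,306],120,8,19);print("base",cv2.minAreaRect(P[:,:2].astype(np.float32)),np.median(P[:,2]))
E
```

```text
arm 776 mean [ 520.4 -312.9  216.4] yaw 0.151 ends [[478.1, -319.3], [564.6, -306.2]] w -4.9 3.4 zq [212.1 215.1 229.4]
armall 1098 mean [ 537.8 -310.   215.2] yaw 0.159 ends [[478.2, -319.6], [591.4, -301.4]] w -8.0 6.1 zq [210.5 214.8 228.3]
box ((523.8531494140625, -313.0164794921875), (170.80616760253906, 160.38873291015625), 8.9158353805542) 37.86599754831798
strap 739 mean [504.6  36.1 135.1] yaw 1.548 ends [[503.3, -19.5], [505.6, 81.5]] w -5.3 5.1 zq [122.3 136.4 137.7]
rim ((504.3145446777344, 33.082183837890625), 51.55414962768555) 69.46477530977776
pad 2537 mean [484.1 300.8 120.8] yaw 0.229 ends [[454.2, 293.9], [515.6, 308.1]] w -26.6 24.0 zq [105.1 122.  131.9]
[0.424 0.126 0.897]
base ((516.9719848632812, 308.49127197265625), (171.02804565429688, 78.9022216796875), 14.176291465759277) 14.60813065942881
arm 671 mean [ 518.9 -312.7  216.3] yaw 0.147 ends [[477.8, -318.8], [564.7, -305.9]] w -5.6 3.3 zq [211.6 215.1 229.2]
armall 962 mean [ 537.2 -309.6  214.8] yaw 0.161 ends [[477.8, -319.2], [591.2, -300.8]] w -8.8 6.2 zq [206.2 214.8 227.7]
box ((523.9462280273438, -312.65252685546875), (170.2913818359375, 160.20001220703125), 8.785573959350586) 37.82128064038082
strap 806 mean [503.8  36.3 134.2] yaw 1.543 ends [[502.2, -19.3], [505.1, 83.1]] w -6.1 3.7 zq [122.  136.2 137.6]
rim ((504.5653076171875, 29.547866821289062), 54.61520767211914) 69.4741717491583
pad 2455 mean [483.1 299.8 121.5] yaw 0.229 ends [[454.4, 293.1], [515.7, 307.3]] w -26.3 24.6 zq [105.2 122.9 132. ]
[0.415 0.113 0.903]
base ((517.0250244140625, 306.9901123046875), (170.539306640625, 80.47953033447266), 13.612412452697754) 14.663442327867244
```

```bash
python3 - <<'E'
from h import *
yaw=-0.025; c=np.array([504.3,32.]); g=c+26*np.array([np.sin(yaw),-np.cos(yaw)])
o=[np.pi,0,np.pi/2+yaw]
set_gripper(45)
reach([*g,220],o); move_linear([*g,133],feed=120)
set_gripper(0,60); print("gap",current_finger_gap(),current_gripper_force(),current_force())
move_linear([*g,255],feed=120); dwell(.3); print(current_force(),current_tool_pos(),current_clock())
a=0.155; R=np.array([[np.cos(a),-np.sin(a)],[np.sin(a),np.cos(a)]]); s=np.array([524,-312.6])+R@[-140,-26]
reach([*s,255],[np.pi,0,np.pi/2+a]); dwell(.3)
p,W,T=wcloud(); np.save("w_c.npy",W); cv2.imwrite("pics/c.png",p); p2,d,W=cloud("scene"); cv2.imwrite("pics/cs.png",cv2.resize(p2[100:300,90:370],(560,400)))
print(current_tool_pos(),current_finger_gap(),current_clock())
cv2.imwrite("pics/c2.png",np.hstack([cv2.resize(p,(400,300)),cv2.resize(p2[110:290,110:350],(400,300))]))
E
```

```text
gap 6.8050658188505135 59.63858664035797 [-2.60309191 -0.56870045  4.36972536]
[-0.20613469 -0.5414714  -1.67023168] [503.40158658   6.03113693 254.42857328] 11.0333
[ 389.99626733 -359.52093536  255.01585442] 6.6540155468445255 12.8583
```

View pics/c2.png

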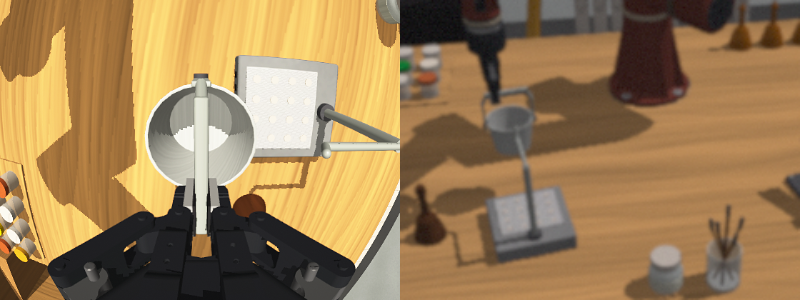

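```bash
python3 - <<'E'
from h import *
W=np.load("w_c.npy");P=W.reshape(-1,3);P=P[np.isfinite(P).all(1)]
a=0.155; R=np.array([[np.cos(a),-np.sin(a)],[np.sin(a),np.cos(a)]])
L=P.copy();L[:,:2]=(P[:,:2]-[524,-312.6])@R
S=L[(abs(L[:,0]+140)<12)&(L[:,2]>245)&(L[:,2]<275)&(L[:,1]>-12)&(L[:,1]<60)]
for y in range(-10,60,10):
    q=S[(S[:,1]>=y)&(S[:,1]<y+10)]
    if len(q):print(y,len(q),np.median(q,0).round(1),q[:,2].max().round(1))
A=L[(L[:,0]>-60)&(L[:,0]<40)&(abs(L[:,1])<20)&(L[:,2]>195)&(L[:,2]<240)]
for x in range(-60,40,15):
    q=A[(A[:,0]>=x)&(A[:,0]<x+15)]
    if len(q):print(x,len(q),np.median(q,0).round(1),q[:,2].max().round(1))
Rm=L[(np.hypot(L[:,0]+140,L[:,1])<60)&(L[:,2]>170)&(L[:,2]<215)]
print(cv2.minEnclosingCircle(Rm[:,:2].astype(np.float32)),np.percentile(Rm[:,2],[5,50,95]))
E
```

```text
-10 430 [-137.9   -5.   257.8] 259.9
0 460 [-138.3    5.   257.8] 259.8
10 492 [-138.3   15.1  257.9] 259.4
20 528 [-138.4   25.1  257.9] 259.8
30 579 [-138.    35.   257.8] 260.3
40 302 [-138.4   42.   251.2] 259.4
-60 75 [-4.620e+01 -2.000e-01  2.293e+02] 233.3
-45 249 [-41.    1.8 221.2] 232.7
-30 252 [-2.280e+01  2.000e-01  2.149e+02] 216.9
-15 235 [-7.80e+00  2.00e-01  2.15e+02] 217.1
0 196 [  7.    0.4 215. ] 217.2
15 182 [ 22.5   0.5 215. ] 216.9
30 108 [ 34.9   0.4 215. ] 216.9
((-138.23753356933594, 1.4229487180709839), 51.25553894042969) [171.74664439 186.07570989 192.55883259]
```

```bash
python3 - <<'E'
from h import *
a=0.155; R=np.array([[np.cos(a),-np.sin(a)],[np.sin(a),np.cos(a)]]); s=np.array([524,-312.4])+R@[-10,-26]
print(move_linear([*s,255],feed=80,guard=6)); print(current_tool_pos())
move_linear([*s,228],feed=60); dwell(.3); print("F0",current_force())
print(move_linear([*s,221],feed=8,guard=1.3)); print("F",current_force(),current_tool_pos(),current_clock())
p,W,T=wcloud(); p2,d=camera("scene")
cv2.imwrite("pics/d.png",np.hstack([cv2.resize(p,(400,300)),cv2.resize(p2[110:290,110:350],(400,300))]))
P=W.reshape(-1,3);P=P[np.isfinite(P).all(1)];P[:,:2]=(P[:,:2]-[524,-312.4])@R
S=P[(abs(P[:,0]+10)<12)&(P[:,2]>217)&(P[:,2]<245)&(P[:,1]>-12)&(P[:,1]<38)];print(np.median(S,0))
E
```

```text
False
[ 517.76405632 -339.74405334  255.0459092 ]
F0 [-0.99261244  0.13765032 -1.43115673]
True
F [1.04661703 0.62222894 3.01828701] [ 518.1227151  -339.66767738  224.31879393] 16.075
[ -8.87988741  15.12419956 227.40799306]
```

View pics/d.png

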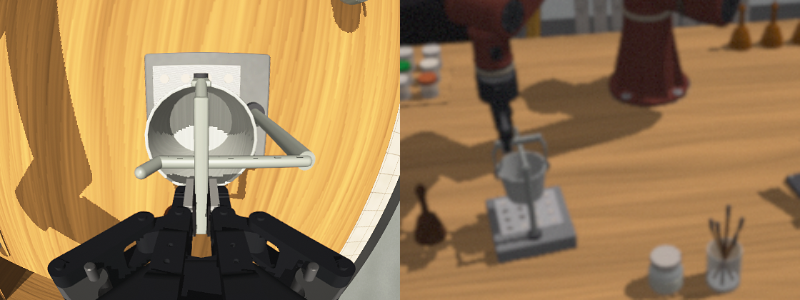

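The strap lies across the hook arm (crossing at about (200,160) in the left half), between tip and post, and the contact force has risen. Now I release it.

```bash
python3 - <<'E'
from h import *
for g in(9,12,18,32): set_gripper(g,20)
dwell(.3); p=current_tool_pos()
move_linear([p[0],p[1],290],feed=60); dwell(.3)
move_linear([p[0],p[1],340],feed=150)
_,W,T=wcloud(); p2,d=camera("scene"); print(current_force(),current_clock())
im=cv2.resize(p2[110:290,110:350],(400,300)); cv2.imwrite("pics/e.png",np.hstack([cv2.resize(_,(400,300)),im]))
E
```

```text
[-0.21005202 -0.39397309  1.77119905] 19.5917
```

View pics/e.png

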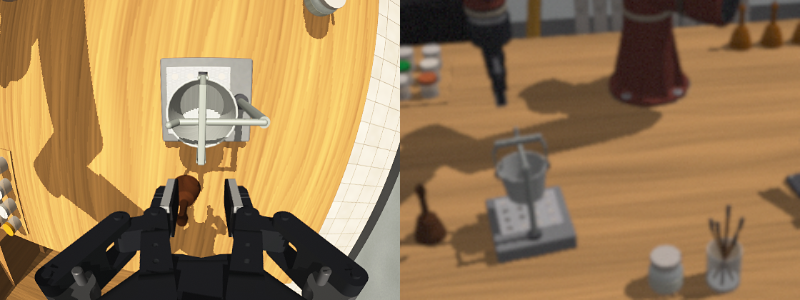

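```bash
python3 - <<'E'
from h import *
a=0.236; R=np.array([[np.cos(a),-np.sin(a)],[np.sin(a),np.cos(a)]]); s=np.array([517,307.9])+R@[-47,0]
set_gripper(0,20)
reach([*s,200],[np.pi,0,np.pi/2+a]); dwell(.3); f0=current_force()
print(move_linear([*s,110],feed=30,guard=2),current_tool_pos(),current_force()-f0)
print(move_linear([*s,101],feed=30,guard=25)); dwell(.5)
print(current_tool_pos(),current_force()-f0,current_finger_gap(),current_clock())
p,W,T=wcloud(); p2,d=camera("scene")
cv2.imwrite("pics/f.png",np.hstack([cv2.resize(p,(400,300)),cv2.resize(p2[120:300,110:460],(400,206),).copy() if 0 else cv2.resize(p2[130:280,250:450],(400,300))]))
P=W.reshape(-1,3);P=P[np.isfinite(P).all(1)];P[:,:2]=(P[:,:2]-[517,307.9])@R
for x in range(-80,70,15):
    q=P[(P[:,0]>=x)&(P[:,0]<x+15)&(abs(P[:,1]-8)<14)&(P[:,2]>50)&(P[:,2]<96)]
    if len(q):print(x,len(q),np.median(q[:,2]).round(1))
E
```

```text
True [470.96259187 296.81986502 149.6279575 ] [-0.52187937 -0.39028197  4.12887881]
False
[468.71366688 296.16859731 100.09009046] [-6.502766   -0.11139752  8.97570404] 0.07889844027523844 26.5667
-80 961 78.4
-65 1410 78.8
-50 1400 79.0
-35 1446 78.6
-20 1394 74.1
-5 1323 74.2
10 1232 74.4
25 1106 74.5
40 1027 74.6
55 408 74.6
```

View pics/f.png

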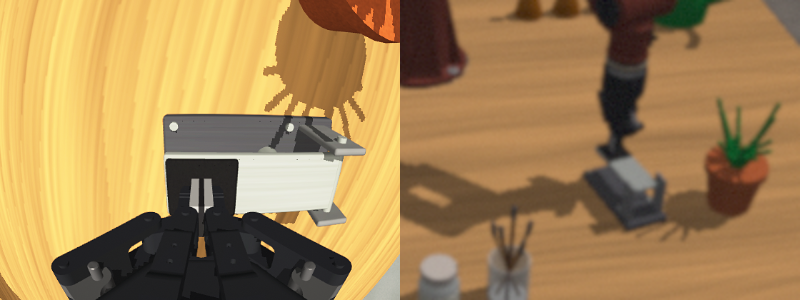

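The fingertips rest on the black pad (about (200,190)). The paddle reads level, 74.1 to 74.6 mm along its length, at 9 N. I'll check the pail is still, then hand in.

```bash
python3 - <<'E'
from h import *
r=[]
for i in range(2):
    p,d,W=cloud("scene"); m=mark_of("scene","pail_bar"); t=mark_of("top","pail_bar") if camera("top") else 0
    r.append(tri(ray("scene",m[0]["point"]),ray("top",t[0]["point"]))); print(r[-1].round(1)); dwell(.5)
e=np.array([516,-313,221])
if all(np.linalg.norm(x-e)<35 for x in r): print(finish_job(),current_clock())
E
```

```text
[ 499.3 -311.8  222. ]
[ 503.7 -316.6  213.3]
the job is handed in; nothing more can be done
the job is handed in; nothing more can be done
```

I hung the pail on the hook and let go of it, pressed the paddle level at about 9 N and held it there, and handed the job in after about 28 s of robot time; the judge's verdict was not returned.

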